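# Latch the egg-cup rail and draw the long spoon out from under its shelf

### The job

Swing the keeper rod, left out over the utensil trough, fully shut until it clicks home, so that nothing can fall off the egg-cup shelf. Then fetch the long wooden spoon lying partly under that shelf: tip its handle up and draw it out through the open half of the trough without forcing it against the wood, leaving the keeper latched and the egg cups and garlic standing where they are. Finish holding the spoon still in the gripper, all of it higher than the egg cups and on the open side, beyond the shelf.

Things in the scene. Friction and masses are not known exactly. Their poses are not given: they have to be found in the camera images.
- organiser: Fixed light-wood organiser, 214 (x) x 340 (y) mm. Origin: centre of its underside; local -y is its open end. A trough runs along y, inside y=-160 to +160 mm, floor 10 mm high, walls 10 mm thick. Half y<0 is open on top, side and end walls 55 mm high; half y>0 is roofed by the egg-cup shelf. Spoon lane: x=-97 to +33 mm; then a divider 8 mm thick, 38 mm high, and a narrow brush lane.
- keeper (a joint): Keeper angle (rad): steel rod 8 mm thick, 198 mm long, swinging level about an upright pivot. 0 = shut along the shelf's front edge (organiser +x, at y=+13 mm) against its stop; grows as it swings out over the open trough; 1.57 = along organiser -y. Stays where left. From about 0.07 to 0.03 rad it rides over a spring ball (about 4 to 5 N at the knob), then snaps home to 0.
- keeper_knob (a point): Middle of the dark wood knob standing upright on the keeper rod: 16 mm thick, from 126 to 152 mm above the worktop, 156 mm from the pivot. Push it sideways or pinch it from above.
- keeper_pivot (a point): The keeper's upright pivot axis at rod height, 120 mm above the worktop (its post ends at 132 mm), at organiser x=-96, y=+13 mm.
- wooden_spoon: Loose wooden spoon, 290 mm long, about 45 g. Origin: middle of its length, on its underside; local +y points to the handle's end. Handle 12 mm wide, 9 mm thick; bowl 53 mm wide, 10 mm thick. It lies on the slats (underside 16 mm above the worktop) along the lane, handle in the open half, its end near the end wall, bowl under the shelf.
- spoon_bowl_end (a point): Tip of the spoon's bowl (spoon y=-145 mm, 4 mm above its underside).
- spoon_handle_end (a point): End of the spoon's handle (spoon y=+145 mm, 4.5 mm above its underside).
- egg_cup_blue: Loose pale blue egg cup, 46 mm wide, 53 mm high, standing on the shelf (top of it about 145 mm above the worktop). Origin: centre of its foot.
- egg_cup_wood: Loose beech egg cup, 47 mm wide, 57 mm high, standing on the shelf (top of it about 149 mm above the worktop). Origin: centre of its foot.
- garlic_1: Loose garlic bulb, 53 mm wide, 52 mm high, on the shelf between or beside the egg cups. Origin: centre of its underside.
- pastry_brush: Loose round pastry brush, 161 mm long, 25 mm thick, in the narrow lane beside the spoon; not part of the job.
- shelf_edge (a point): Middle of the shelf's front edge, on its top: organiser x=0, y=0, 92 mm above the worktop. The shelf is 12 mm thick (underside at 80 mm) and covers y=0 to +170 mm over the full width.
- spoon_lane (a point): Middle of the open half of the spoon lane (organiser x=-32, y=-80 mm), on the floor, 10 mm above the worktop. The lane is 130 mm wide and here 160 mm long. Cross slats 10 mm wide, 6 mm high (tops at 16 mm) at organiser y=-130, -25 and +75 mm carry the spoon.
Mind the look-alikes: they are no part of the job. What is shaped like the garlic_1 but red is not meant. Leave any turquoise look-alike of the egg_cup_blue alone.

How it is judged (in metres and radians):
On the way, in this order (a step that is already met when the one before it is completed fails the run):
1. the keeper is latched shut past its ball catch while the spoon still lies in the trough (value of joint keeper below 0.025 rad and height (world z) of each of spoon_handle_end, spoon_bowl_end below 0.05 m), for 0.2 s.
2. the spoon's handle is tipped up out of the trough while its bowl is still under the shelf (height (world z) of spoon_handle_end above 0.062 m and y of spoon_bowl_end in the frame of organiser above 0.01 m and height (world z) of spoon_bowl_end below 0.08 m), for 0.05 s.
At the end, for the whole second after the job is handed in: Gripper holds the spoon still (over 1 N, under 30 mm/s), both ends over 150 mm above the worktop and past the shelf edge on the open side, not touching the organiser; keeper within 0.025 rad of shut; egg cups upright (0.4 rad) and, with the garlic, on the shelf (value of joint keeper below 0.025 rad and height (world z) of each of spoon_bowl_end, spoon_handle_end above 0.15 m and y of each of spoon_bowl_end, spoon_handle_end in the frame of organiser below 0 m and contact force between the fingers and wooden_spoon above 1 N and contact force between wooden_spoon and organiser below 0.05 N and linear speed of wooden_spoon below 0.03 m/s and angle between each of egg_cup_blue, egg_cup_wood's own z axis and vertical below 0.4 rad and height (world z) of each of egg_cup_blue, egg_cup_wood, garlic_1 above 0.08 m); the arm keeps its last pose, push and grip.
It fails at once if an egg cup or the garlic is pushed more than 25 mm or an egg cup is tipped (distance of any of egg_cup_blue, egg_cup_wood, garlic_1 from where it was at the start of the episode above 0.025 m or angle between any of egg_cup_blue, egg_cup_wood's own z axis and vertical above 0.5 rad).
It fails at once if the spoon is forced against the organiser with more than 20 N (contact force between wooden_spoon and organiser above 20 N).
It also fails if it takes over 51 s, if anything falls off the work surface, if the arm or the gripper's body presses on something with over 40 N, if the wrist force passes 120 N, or if a joint passes its speed limit or range.

### The arm

A 7-joint arm with a two-finger parallel gripper is mounted at the origin on a cart in front of the work surface, level with it; the furniture and walls round the work are solid. World frame = base frame: x ahead of the robot, y to its left, z up, the work surface at z = 0. Lengths are in mm, angles in rad, forces in N, time in s.
With the tool pointing down it reaches from about 400 to 850 mm from the base axis. Payload 4.4 kg.
Tool frame: the origin (TCP) lies at the very end of the fingers, on their centre line; the grasp point (between the pads) lies 19 mm behind it; z points along the fingers, y is the line along which they close (so a half turn about z gives the same grasp; the last joint's range is limited). The gripper opens to 94 mm and grips with 3 to 60 N. Pads are 16 mm wide; open, the fingers measure 119 mm over their backs; the gripper's body (75 mm by 177 mm) begins 78 mm behind the grasp point.
Start: joints at [1.152, 0.628, 0.038, 1.517, -0.027, 0.996, -0.02], TCP at [224.621, -609.97, 205.478] pointing down, gripper open.
Joint ranges: [-3.06, 3.06], [-0.37, 2.12], [-1.25, 1.32], [0.18, 2.47], [-1.1, 4.24], [0.23, 1.98], [-2.94, 2.94]. Speed limits (rad/s): [2.57, 2.57, 3.14, 3.14, 3.14, 3.14, 3.14].

### API

Orientations are given as a unit quaternion [x, y, z, w].
In Python, from cell import ctrl gives the robot as it stands.
- The arm moves only by the tool play_rows, never from a script. Its argument "deltas" is a list of rows, each an object with "gripper": the gripper's target within -1 to 1 (shut at 1, half-way at 0, fully open at -1); "translation": the shift along the world's x, y, z in m, a list of three; "turn": the turn about the world's z in degrees. A call has 1 to 10 rows; each row shifts and turns the commanded pose from where the row before left it; what a row does not reach is not made up. A row lasts 1/8 s, in which the tool goes at most 62.5 mm and 10.7 degrees, less where a joint would pass 70% of its speed; a pose out of reach is approached as far as the arm can. A call is refused whole if a number of a shift passes 0.0625 or a number of a turn 10.7, either way. A call with a gripper value outside its range is refused whole. The fingers move at their own pace and stop on an object; "newtons" is the grip in N (left out, the last holds). Time passes only in rows, so rows that do not move let the fingers close. It gives the time, the measured TCP pose, the force, the opening and the grip force at its end, in the units of the state.
- ctrl.get_obs(): the state, without advancing time (a new reading comes with each control period).
- ctrl.read_camera(name): name is "scene" or "side" or "wrist"; returns the picture (400x640x3 uint8, blue, green, red); there is no depth.
- ctrl.camera_params(name): a dict with "camera_matrix" (3x3 intrinsics, pixels), "eye" and "rotation" of the camera in the world; the wrist camera has in their place "mount" (4x4, takes a point from camera to tool coordinates, whose origin is the TCP and whose axes are the flange's). Camera axes: x right, y up, looking along -z (the intrinsics and any distortion apply to the point x, -y, -z); pixel columns grow to the right and rows downward; lengths in mm; the calibration is good to about 2 mm. A picture is of the moment at which its call begins: read the wrist's pose just before it. camera_params takes no time and is no camera call.
- ctrl.hand_in(): hands the job in; it is judged then, once.
The state is a dict: "time_s": time; "joints": joint angles; "joint_vel": joint speeds; "joint_torque": joint torques, N m; "eef_pos": TCP position; "tcp_rot": TCP orientation; "contact_force": force on the tool from outside, world axes, zero at the start; "moment": the same for the moment, N m; "opening": finger opening in mm; "grip_force": force on a finger pad.
Only numpy, scipy, OpenCV 4.12 (cv2) and the standard library are available. Lean on these libraries where they do the work, as an engineer would, in place of code of your own. Each camera call takes 0.05 s, during which the arm holds its last target. There are 200 camera calls.

## Working session

There is one attempt and no reset: what is moved stays moved. The work goes in short steps, Python scripts to look and compute and a tool call to move; the robot and the scene stay as the last step left them, time stands still between calls to the robot, and variables do not carry over. Pictures are saved under pics/ and viewed, at most 10 in all, crops included, and the job is handed in when it is done.

Besides the shell and the picture viewer there is one more tool, called by a JSON object that holds its "fn" and its "kwargs". play_rows: Moves the arm, as the interface text tells. Its arguments: {"type":"object","properties":{"deltas":{"type":"array","items":{"type":"object","properties":{"gripper":{"type":"number"},"translation":{"type":"array","items":{"type":"number"}},"turn":{"type":"number"}}}},"newtons":{"type":"number"}},"required":["deltas"]}

```bash
mkdir -p pics && python3 - <<'E'
from cell import ctrl
import cv2,numpy as np
np.set_printoptions(precision=2,suppress=True)
for n in ("scene","side"):
    cv2.imwrite(f"pics/{n}0.png",ctrl.read_camera(n))
for n in ("scene","side","wrist"):
    print(n,ctrl.camera_params(n))
print(ctrl.get_obs())
E
```

```text
scene {'camera_matrix': array([[468.71,   0.  , 314.49],
       [  0.  , 468.71, 202.76],
       [  0.  ,   0.  ,   1.  ]]), 'eye': array([110.15, 238.2 , 787.6 ]), 'rotation': array([-0.17,  0.27,  0.8 , -0.51])}
side {'camera_matrix': array([[399.4 ,   0.  , 320.3 ],
       [  0.  , 399.4 , 198.77],
       [  0.  ,   0.  ,   1.  ]]), 'eye': array([ 428.97, -709.29,  545.91]), 'rotation': array([ 0.49, -0.06, -0.09,  0.87])}
wrist {'camera_matrix': array([[348.74,   0.  , 320.02],
       [  0.  , 348.74, 201.06],
       [  0.  ,   0.  ,   1.  ]]), 'mount': array([[  -0.  ,    0.96,    0.28,   82.56],
       [   1.  ,    0.  ,    0.  ,    0.83],
       [   0.  ,    0.28,   -0.96, -178.3 ],
       [   0.  ,    0.  ,    0.  ,    1.  ]])}
{'time_s': 0.1, 'joints': array([ 1.15,  0.63,  0.04,  1.52, -0.03,  1.  , -0.02]), 'joint_vel': array([-0., -0.,  0., -0.,  0.,  0.,  0.]), 'joint_torque': array([  0.  , -55.08,   1.15, -18.71,  -0.05,   0.02,   0.  ]), 'eef_pos': array([ 224.4 , -609.43,  204.67]), 'tcp_rot': array([ 0.98,  0.18, -0.  , -0.  ]), 'contact_force': array([-1.08,  0.61, -0.59]), 'moment': array([-0.,  0., -0.]), 'grip_force': 0.0, 'opening': 93.91587025424847}
```

View pics/scene0.png

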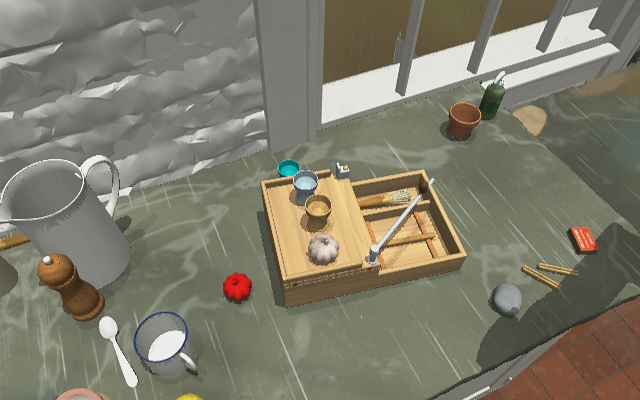

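View pics/side0.png

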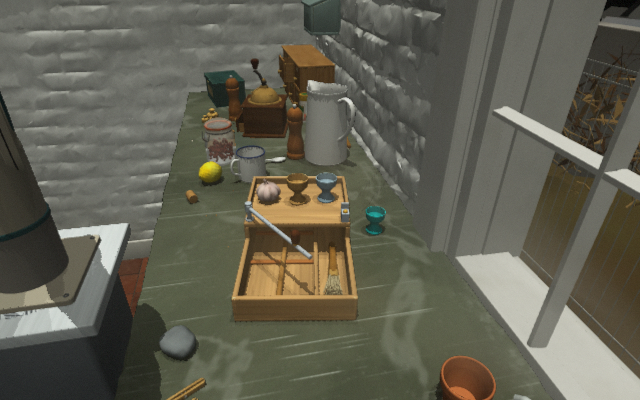

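The scene view shows the organiser at about (262–467, 170–308), with the keeper pointing out over the open trough. The side view shows the open end facing the side camera, so I'll enlarge both.

```bash
python3 - <<'E'
import cv2
a=cv2.imread("pics/scene0.png")[155:310,258:473];b=cv2.imread("pics/side0.png")[165:325,225:385]
cv2.imwrite("pics/sc.png",cv2.resize(a,None,fx=3.7,fy=3.7,interpolation=cv2.INTER_CUBIC))
cv2.imwrite("pics/sd.png",cv2.resize(b,None,fx=3.7,fy=3.7,interpolation=cv2.INTER_CUBIC))
E
```

```text
(no output)
```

View pics/sc.png

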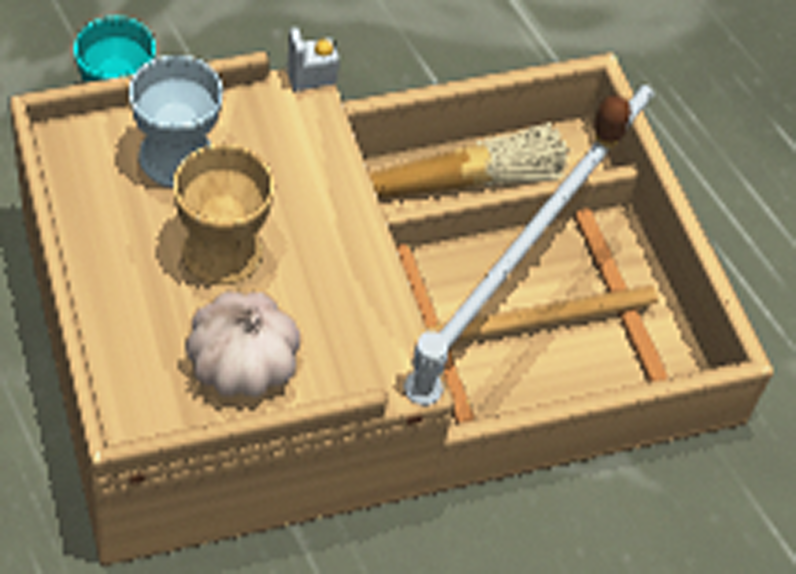

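View pics/sd.png

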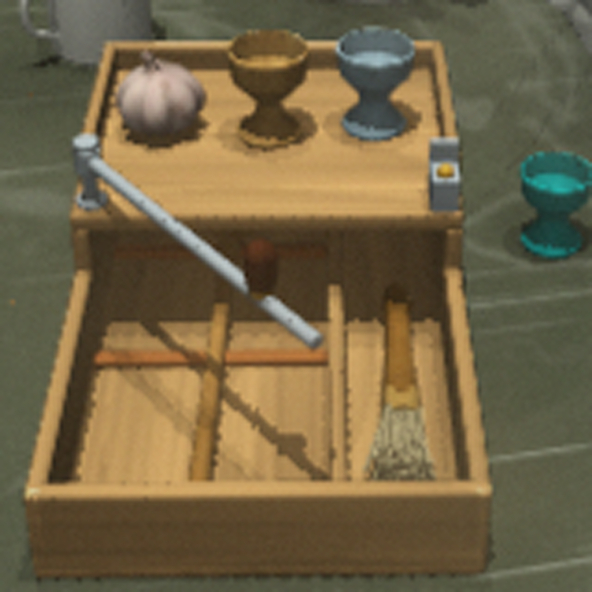

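```bash
cat > h.py <<'E'
import numpy as np
from scipy.spatial.transform import Rotation as R
from scipy.optimize import least_squares
from cell import ctrl
np.set_printoptions(precision=1,suppress=True)
P={n:ctrl.camera_params(n) for n in("scene","side")}
def proj(n,X):
    p=P[n];c=R.from_quat(p["rotation"]).inv().apply(np.atleast_2d(X)-p["eye"])
    q=(p["camera_matrix"]@(c*[1,-1,-1]).T).T
    return q[:,:2]/q[:,2:]
def ray(n,uv,z):
    p=P[n];K=p["camera_matrix"];d=np.array([(uv[0]-K[0,2])/K[0,0],-(uv[1]-K[1,2])/K[1,1],-1])
    d=R.from_quat(p["rotation"]).apply(d);return p["eye"]+d*(z-p["eye"][2])/d[2]
def full(n,c): 
    o=np.array([258,155] if n=="scene" else [225,165]);return o+(np.array(c)+.5)/3.7-.5
def o2w(s,X): return R.from_euler("z",s[2]).apply(np.atleast_2d(X))+[s[0],s[1],0]
def w2o(s,X): return R.from_euler("z",-s[2]).apply(np.atleast_2d(X)-[s[0],s[1],0])
E
cat > fit.py <<'E'
from h import *
C=[("scene",(-107,-170,55),(770,367)),("scene",(107,-170,55),(612,55)),("scene",(-96,13,132),(432,342)),("scene",(-107,170,0),(105,562)),
("side",(-107,-170,55),(28,488)),("side",(107,-170,55),(490,488)),("side",(-107,-170,0),(38,575)),("side",(107,-170,0),(487,570)),("side",(-96,13,132),(86,143)),("side",(-107,0,92),(72,224)),("side",(107,0,92),(463,224))]
f=lambda s:np.concatenate([(proj(n,o2w(s,X))[0]-full(n,c)) for n,X,c in C])
r=least_squares(f,[430,-200,0],x_scale=[1,1,.01],loss="soft_l1");s=r.x
print(s[:2],"yaw %.4f"%s[2]);print(f(s).reshape(-1,2))
np.save("org.npy",s)
pv=o2w(s,(-96,13,120))[0];print("pivot",pv)
for n,c,z in [("scene",(613,118),139),("side",(262,267),139),("scene",(645,93),120),("side",(316,340),120)]:
    w=ray(n,full(n,c),z);o=w2o(s,w)[0];d=o-[-96,13,0];print(n,w,o,np.hypot(d[0],d[1]),"ang %.3f"%-np.arctan2(d[1],d[0]))
for n,c,z in [("scene",(657,296),20),("scene",(470,327),25),("scene",(600,308),25),("side",(220,308),25),("side",(204,465),25)]:
    w=ray(n,full(n,c),z);print("spoon",n,w,w2o(s,w)[0])
for nm,c in [("garlic",(162,95,110)),("wood",(270,145,92)),("blue",(375,135,92))]:
    w=ray("side",full("side",c[:2]),c[2]);print(nm,w,w2o(s,w)[0])
E
python3 fit.py
```

```text
[525.1 -56.2] yaw -0.1862
[[ 0.3  0.3]
 [-1.2 -1.9]
 [-1.3 -0.1]
 [-2.4  1.6]
 [-1.2  2.8]
 [ 1.3  1.5]
 [-0.6  2.2]
 [ 0.2  2.1]
 [ 0.1 -0.4]
 [-0.8 -1.8]
 [ 0.7 -2.4]]
pivot [433.2 -25.6 120. ]
scene [ 503.6 -165.9  139. ] [  -0.8 -111.8  139. ] 156.98537556545412 ang 0.919
side [ 505.9 -163.8  139. ] [   1.  -109.4  139. ] 156.1822158137235 ang 0.900
scene [ 522.3 -201.3  120. ] [  24.1 -143.2  120. ] 196.99853820102268 ang 0.915
side [ 524.7 -197.5  120. ] [  25.8 -139.   120. ] 194.75974774576122 ang 0.895
spoon scene [ 463.2 -195.4   20. ] [ -35.1 -148.3   20. ]
spoon scene [484.6 -93.1  25. ] [-33.  -43.8  25. ]
spoon scene [ 466.8 -161.1   25. ] [ -37.8 -113.9   25. ]
spoon side [498.1 -44.8  25. ] [-28.7   6.1  25. ]
spoon side [ 473.8 -167.3   25. ] [ -29.9 -118.8   25. ]
garlic [480.1  54.9 110. ] [-64.8 100.8 110. ]
wood [537.9  15.9  92. ] [-0.7 73.1 92. ]
blue [600.5  14.9  92. ] [60.9 83.8 92. ]
```

{"fn": "play_rows", "kwargs": {"deltas": [{"gripper":1,"translation":[0.0295,0.0527,0],"turn":1},{"gripper":1,"translation":[0.0295,0.0527,0],"turn":1},{"gripper":1,"translation":[0.0295,0.0527,0],"turn":1},{"gripper":1,"translation":[0.0295,0.0527,0],"turn":1},{"gripper":1,"translation":[0.0295,0.0527,0],"turn":1},{"gripper":1,"translation":[0.0295,0.0527,0],"turn":1},{"gripper":1,"translation":[0.0295,0.0527,0],"turn":0},{"gripper":1,"translation":[0.0295,0.0527,0],"turn":0},{"gripper":1,"translation":[0,0,0],"turn":0},{"gripper":1,"translation":[0,0,0],"turn":0}], "newtons": 10}}

```text
time_s: 1.35
eef_pos: [460.0, -188.9, 205.2]
tcp_rot: [0.974, 0.227, -0.001, 0.0]
contact_force: [-0.0, -1.1, 0.9]
opening: 0.9
grip_force: 0.0
```

```bash
python3 - <<'E'
from cell import ctrl
import cv2
o=ctrl.get_obs();print(o["eef_pos"],list(o["tcp_rot"]))
cv2.imwrite("pics/w1.png",ctrl.read_camera("wrist"))
E
```

```text
[ 460.02928546 -188.88152221  205.21921119] [np.float64(0.9739457633890863), np.float64(0.22678034921295925), np.float64(-0.0005571729188377461), np.float64(0.00011289657434705025)]
```

View pics/w1.png

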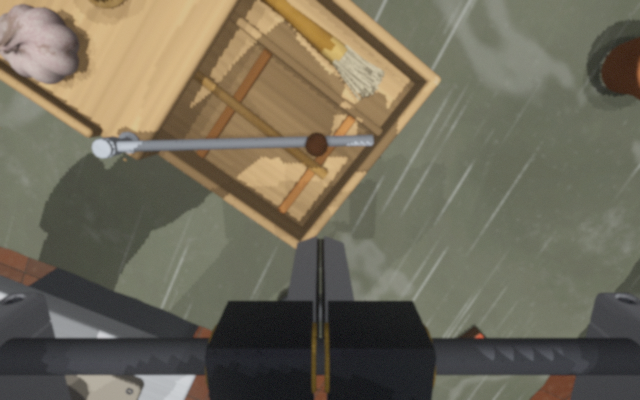

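The wrist view shows the knob at (316,145), the pivot at (104,148), the handle running (203,80)–(325,173), and the open-end corners at (300,245) and (438,78). I'll refine from these.

```bash
cat >> h.py <<'E'
def wray(uv,z,pos,q):
    p=ctrl.camera_params("wrist");K=p["camera_matrix"];M=p["mount"];r=R.from_quat(q)
    d=r.apply(M[:3,:3]@[(uv[0]-K[0,2])/K[0,0],-(uv[1]-K[1,2])/K[1,1],-1]);e=np.array(pos)+r.apply(M[:3,3])
    return e+d*(z-e[2])/d[2]
E
python3 - <<'E'
from h import *
s=np.load("org.npy");pos=[460.03,-188.88,205.22];q=[.97395,.22678,-.00056,.00011]
for n,uv,z in [("knob top",(316,145),152),("pivot",(104,148),132),("tip",(373,142),120),("hend",(325,174),20),("h",(203,80),25),("h2",(265,126),25),("cornL",(300,245),55),("cornR",(439,78),55)]:
    w=wray(uv,z,pos,q);print(n,w,w2o(s,w)[0])
E
```

```text
knob top [ 507.3 -163.6  152. ] [   2.4 -108.9  152. ]
pivot [435.7 -28.7 132. ] [-93.   10.4 132. ]
tip [ 524.4 -202.4  120. ] [  26.4 -143.9  120. ]
hend [ 468.4 -191.6   20. ] [ -30.6 -143.6   20. ]
h [500.3 -43.2  25. ] [-26.8   8.1  25. ]
h2 [ 486.8 -114.9   25. ] [-26.8 -64.9  25. ]
cornL [ 397.6 -197.9   55. ] [ -99.1 -162.9   55. ]
cornR [ 597.5 -240.1   55. ] [ 105.2 -167.4   55. ]
```

```bash
python3 - <<'E'
from h import *
np.set_printoptions(precision=4,suppress=True)
pv=np.array([434.5,-27.0])
prev=np.array([460,-188.9]);pt=26.2
for phi in [-1.093,-.98,-.88,-.78,-.68,-.58,-.48,-.38,-.3,-.25,-.22,-.19]:
    u=np.array([np.cos(phi),np.sin(phi)]);t=np.array([-u[1],u[0]])
    p=pv+155.5*u-16*t;a=np.degrees(phi)+90
    print(phi,p,(p-prev)/1000,round(a-pt,1));prev=p;pt=a
E
```

```text
-1.093 [ 491.7944 -172.4428] [0.0318 0.0165] 1.2
-0.98 [ 507.829  -165.0547] [0.016  0.0074] 6.5
-0.88 [ 521.2452 -157.0443] [0.0134 0.008 ] 5.7
-0.78 [ 533.7946 -147.7346] [0.0125 0.0093] 5.7
-0.68 [ 545.3519 -137.2185] [0.0116 0.0105] 5.7
-0.58 [ 555.8016 -125.6011] [0.0104 0.0116] 5.7
-0.48 [ 565.0392 -112.9986] [0.0092 0.0126] 5.7
-0.38 [572.9726 -99.5368] [0.0079 0.0135] 5.7
-0.3 [578.3265 -88.2388] [0.0054 0.0113] 4.6
-0.25 [581.2074 -80.9739] [0.0029 0.0073] 2.9
-0.22 [582.7604 -76.5491] [0.0016 0.0044] 1.7
-0.19 [584.1799 -72.0796] [0.0014 0.0045] 1.7
```

{"fn": "play_rows", "kwargs": {"deltas": [{"gripper":1,"translation":[0,0,-0.037],"turn":0},{"gripper":1,"translation":[0,0,-0.037],"turn":0},{"gripper":1,"translation":[0,0,0],"turn":0}]}}

```text
time_s: 1.78
eef_pos: [457.7, -189.5, 129.6]
tcp_rot: [0.974, 0.225, -0.003, -0.001]
contact_force: [-0.6, -0.2, -0.2]
opening: 0.4
grip_force: 0.0
```

{"fn": "play_rows", "kwargs": {"deltas": [{"gripper":1,"translation":[0.017,0.008,0],"turn":0.6},{"gripper":1,"translation":[0.016,0.008,0],"turn":0.6},{"gripper":1,"translation":[0.016,0.0074,0],"turn":6.5},{"gripper":1,"translation":[0.0134,0.008,0],"turn":5.7},{"gripper":1,"translation":[0.0125,0.0093,0],"turn":5.7},{"gripper":1,"translation":[0.0116,0.0105,0],"turn":5.7},{"gripper":1,"translation":[0.0104,0.0116,0],"turn":5.7},{"gripper":1,"translation":[0.0092,0.0126,0],"turn":5.7},{"gripper":1,"translation":[0.0079,0.0135,0],"turn":5.7},{"gripper":1,"translation":[0,0,0],"turn":0}]}}

```text
time_s: 3.02
eef_pos: [576.8, -97.3, 132.6]
tcp_rot: [0.828, 0.561, 0.002, 0.0]
contact_force: [-0.0, 0.6, -0.7]
opening: 0.7
grip_force: 0.0
```

{"fn": "play_rows", "kwargs": {"deltas": [{"gripper":1,"translation":[0.002,0.006,0],"turn":2.5},{"gripper":1,"translation":[0.002,0.006,0],"turn":2.5},{"gripper":1,"translation":[0.001,0.004,0],"turn":2.5},{"gripper":1,"translation":[0,0,0],"turn":0}]}}

```text
time_s: 3.52
eef_pos: [579.6, -83.1, 131.5]
tcp_rot: [0.79, 0.613, 0.0, -0.0]
contact_force: [-0.1, 0.5, 0.2]
opening: 0.8
grip_force: 0.0
```

```bash
python3 - <<'E'
from cell import ctrl
import cv2
cv2.imwrite("pics/s2.png",cv2.resize(ctrl.read_camera("scene")[155:310,258:473],None,fx=3.7,fy=3.7,interpolation=cv2.INTER_CUBIC))
print(ctrl.get_obs()["contact_force"])
E
```

```text
[ 0.01645642 -0.51184893  0.00700362]
```

View pics/s2.png

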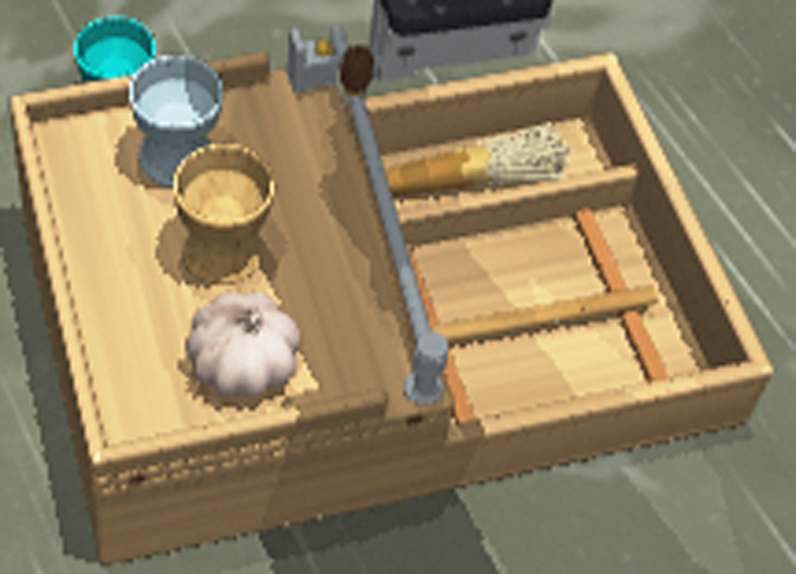

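The keeper is nearly shut: the rod runs from (430,350) to the knob at (357,70), just short of the catch at (320,50). I'll keep pushing gently.

{"fn": "play_rows", "kwargs": {"deltas": [{"gripper":1,"translation":[0.001,0.003,0],"turn":1},{"gripper":1,"translation":[0.001,0.003,0],"turn":1},{"gripper":1,"translation":[0,0,0],"turn":0}]}}

```text
time_s: 3.95
eef_pos: [580.6, -81.0, 131.4]
tcp_rot: [0.78, 0.626, -0.002, 0.001]
contact_force: [-0.6, -6.1, 1.7]
opening: 0.4
grip_force: 3.1
```

{"fn": "play_rows", "kwargs": {"deltas": [{"gripper":1,"translation":[0.0005,0.002,0],"turn":0},{"gripper":1,"translation":[0.0005,0.002,0],"turn":0},{"gripper":1,"translation":[0,0,0],"turn":0}]}}

```text
time_s: 4.32
eef_pos: [581.3, -78.8, 131.5]
tcp_rot: [0.78, 0.625, -0.003, 0.002]
contact_force: [-1.4, -4.8, 2.2]
opening: 0.4
grip_force: 2.5
```

{"fn": "play_rows", "kwargs": {"deltas": [{"gripper":1,"translation":[0.0005,0.002,0],"turn":0},{"gripper":1,"translation":[0.0005,0.002,0],"turn":0},{"gripper":1,"translation":[0,0,0],"turn":0}]}}

```text
time_s: 4.7
eef_pos: [583.3, -71.3, 131.4]
tcp_rot: [0.779, 0.627, -0.001, 0.001]
contact_force: [-1.1, -5.1, 1.1]
opening: 0.6
grip_force: 2.8
```

{"fn": "play_rows", "kwargs": {"deltas": [{"gripper":1,"translation":[0.0005,0.002,0],"turn":0},{"gripper":1,"translation":[0.0005,0.002,0],"turn":0},{"gripper":1,"translation":[0,0,0],"turn":0}]}}

```text
time_s: 5.08
eef_pos: [583.4, -70.9, 131.4]
tcp_rot: [0.78, 0.626, -0.003, 0.002]
contact_force: [-2.6, -11.2, 3.1]
opening: 0.4
grip_force: 5.6
```

{"fn": "play_rows", "kwargs": {"deltas": [{"gripper":1,"translation":[-0.005,-0.02,0],"turn":0},{"gripper":1,"translation":[-0.005,-0.02,0],"turn":0},{"gripper":0,"translation":[0,0,0.03],"turn":0},{"gripper":0,"translation":[-0.045,-0.02,0],"turn":0},{"gripper":0,"translation":[-0.05,-0.021,0],"turn":0},{"gripper":0,"translation":[0,0,0],"turn":0},{"gripper":0,"translation":[0,0,0],"turn":0}]}}

```text
time_s: 5.95
eef_pos: [480.6, -146.5, 161.9]
tcp_rot: [0.779, 0.627, 0.001, 0.0]
contact_force: [1.3, 0.4, 0.5]
opening: 45.6
grip_force: 0.0
```

```bash
python3 - <<'E'
from cell import ctrl
import cv2
o=ctrl.get_obs();print(list(o["eef_pos"]),list(o["tcp_rot"]))
cv2.imwrite("pics/w2.png",ctrl.read_camera("wrist"))
E
```

```text
[np.float64(480.6121329634921), np.float64(-146.51380132227925), np.float64(161.8627811022916)] [np.float64(0.7793849216839646), np.float64(0.6265445463132002), np.float64(0.0009438602012420155), np.float64(0.0004294936401863471)]
```

View pics/w2.png

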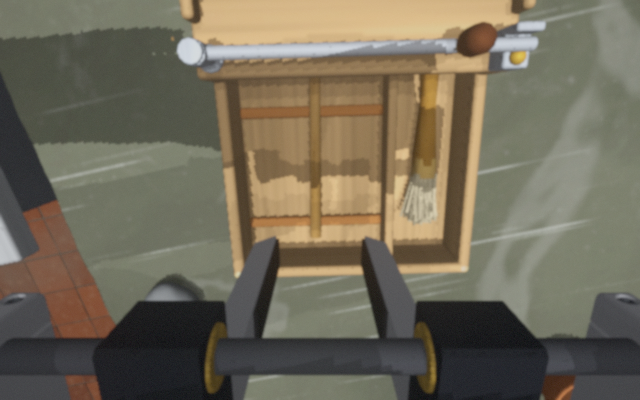

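The rod is seated in the catch at (515,50). The handle runs (315,80)–(316,236), so it is aligned with the tool.

```bash
python3 - <<'E'
from h import *
s=np.load("org.npy");pos=[480.6,-146.5,161.9];q=[.77938,.62654,.00094,.00043]
print("tool x deg",np.degrees(2*np.arctan2(q[1],q[0])))
for n,uv,z in [("knob top",(480,38),152),("pivot",(191,51),132),("tip",(537,44),120),("hend",(316,237),20),("h",(315,180),25),("h2",(315,90),25),("cornL",(237,276),55),("cornR",(468,270),55),("slat",(252,222),16),("slat",(380,218),16)]:
    w=wray(uv,z,pos,q);print(n,w,w2o(s,w)[0])
E
```

```text
tool x deg 77.59128296251988
knob top [583.  -55.7 152. ] [ 56.8  11.2 152. ]
pivot [435.3 -26.7 132. ] [-93.8  12.3 132. ]
tip [629.4 -64.  120. ] [103.9  11.6 120. ]
hend [ 467.7 -193.3   20. ] [ -31.  -145.4   20. ]
h [ 479.6 -135.9   25. ] [-29.9 -86.8  25. ]
h2 [497.  -58.5  25. ] [-27.2  -7.5  25. ]
cornL [ 392.8 -201.2   55. ] [-103.2 -167.    55. ]
cornR [ 598.4 -240.5   55. ] [ 106.1 -167.6   55. ]
slat [ 409.2 -165.8   16. ] [ -93.6 -129.3   16. ]
slat [ 533.1 -188.9   16. ] [  32.4 -129.    16. ]
```

{"fn": "play_rows", "kwargs": {"deltas": [{"gripper":0,"translation":[-0.003,-0.003,-0.05],"turn":0},{"gripper":0,"translation":[0,0,-0.05],"turn":0},{"gripper":0,"translation":[0,0,-0.03],"turn":0},{"gripper":0,"translation":[0,0,-0.016],"turn":0},{"gripper":0,"translation":[0,0,0],"turn":0}]}}

```text
time_s: 6.62
eef_pos: [477.0, -148.8, 14.7]
tcp_rot: [0.779, 0.627, -0.0, -0.001]
contact_force: [0.6, 0.3, 0.5]
opening: 47.2
grip_force: 0.0
```

{"fn": "play_rows", "kwargs": {"deltas": [{"gripper":1,"translation":[0,0,0],"turn":0},{"gripper":1,"translation":[0,0,0],"turn":0},{"gripper":1,"translation":[0,0,0],"turn":0},{"gripper":1,"translation":[0,0,0],"turn":0}], "newtons": 4}}

```text
time_s: 7.12
eef_pos: [476.8, -149.6, 15.9]
tcp_rot: [0.779, 0.627, 0.0, 0.0]
contact_force: [-0.3, -0.2, 0.2]
opening: 10.7
grip_force: 0.6
```

{"fn": "play_rows", "kwargs": {"deltas": [{"gripper":1,"translation":[0,0,0],"turn":0},{"gripper":1,"translation":[0,0,0],"turn":0},{"gripper":1,"translation":[0,0,0.008],"turn":0},{"gripper":1,"translation":[0,0,0.008],"turn":0},{"gripper":1,"translation":[0,0,0],"turn":0}]}}

```text
time_s: 7.75
eef_pos: [477.1, -149.6, 32.2]
tcp_rot: [0.779, 0.627, 0.0, 0.001]
contact_force: [-0.0, -0.2, -1.0]
opening: 10.2
grip_force: 4.0
```

{"fn": "play_rows", "kwargs": {"deltas": [{"gripper":1,"translation":[0,0,0.01],"turn":0},{"gripper":1,"translation":[0,0,0.01],"turn":0},{"gripper":1,"translation":[0,0,0.01],"turn":0},{"gripper":1,"translation":[0,0,0.01],"turn":0},{"gripper":1,"translation":[0,0,0],"turn":0}]}}

```text
time_s: 8.38
eef_pos: [477.2, -149.7, 72.4]
tcp_rot: [0.779, 0.627, 0.001, 0.001]
contact_force: [-1.0, 0.4, 0.4]
opening: 10.1
grip_force: 4.0
```

```bash
python3 - <<'E'
from cell import ctrl
import cv2,numpy as np
a=cv2.resize(ctrl.read_camera("scene")[130:310,258:473],None,fx=3.0,fy=3.0,interpolation=cv2.INTER_CUBIC)
b=cv2.resize(ctrl.read_camera("side")[165:325,225:375],None,fx=3.0,fy=3.0,interpolation=cv2.INTER_CUBIC)
cv2.imwrite("pics/s3.png",cv2.resize(np.hstack([a[:480],b[:480]]),(798,int(480*798/1095))))
print(ctrl.get_obs()["contact_force"],ctrl.get_obs()["grip_force"])
E
```

```text
[ 0.30241119  0.18535051 -0.84097951] 3.999612908810377
```

View pics/s3.png

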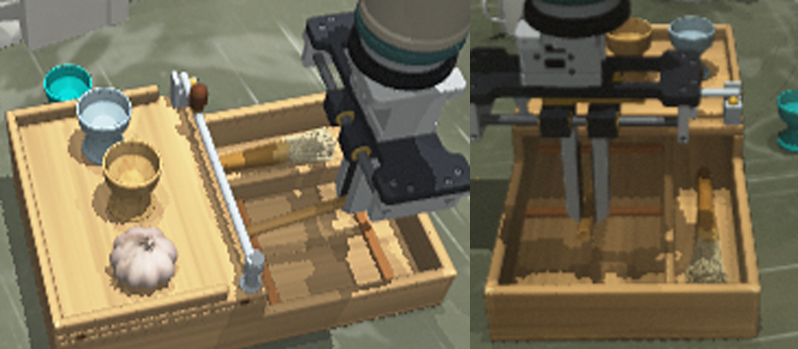

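The spoon handle is in the fingers, visible from (335,203) to (248,233) in the left panel. I'll work out its tilt from that.

```bash
python3 - <<'E'
from h import *
s=np.load("org.npy")
d=np.array([.22,.975]);p0=np.array([477.2,-149.7]);nrm=np.array([d[1],-d[0]])
for c in [(248,234),(290,219),(325,207)]:
    uv=(258+c[0]/2.186,130+c[1]/2.186);a=ray("scene",uv,0);e=P["scene"]["eye"]
    t=((p0-e[:2])@nrm)/((a-e)[:2]@nrm);w=e+t*(a-e);print(w,(w[:2]-p0)@d,w2o(s,w)[0])
E
```

```text
[495.7 -67.7  46.5] 84.05178455228656 [-26.8 -16.8  46.5]
[ 487.8 -102.7   59. ] 48.20013934656978 [-28.1 -52.6  59. ]
[ 481.3 -131.6   68.6] 18.503068409351748 [-29.1 -82.3  68.6]
```

{"fn": "play_rows", "kwargs": {"deltas": [{"gripper":1,"translation":[0,0,0],"turn":0},{"gripper":1,"translation":[0,0,0],"turn":0},{"gripper":1,"translation":[0,0,0],"turn":0},{"gripper":1,"translation":[0,0,0.004],"turn":0},{"gripper":1,"translation":[0,0,0.004],"turn":0},{"gripper":1,"translation":[0,0,0.004],"turn":0},{"gripper":1,"translation":[0,0,0],"turn":0}], "newtons": 30}}

```text
time_s: 9.35
eef_pos: [476.9, -149.6, 83.9]
tcp_rot: [0.779, 0.627, 0.0, 0.0]
contact_force: [0.4, 0.1, -0.0]
opening: 8.9
grip_force: 30.0
```

{"fn": "play_rows", "kwargs": {"deltas": [{"gripper":1,"translation":[-0.0022,-0.0098,0],"turn":0},{"gripper":1,"translation":[-0.0043,-0.0195,0],"turn":0},{"gripper":1,"translation":[-0.0043,-0.0195,0],"turn":0},{"gripper":1,"translation":[0,0,0],"turn":0}]}}

```text
time_s: 9.85
eef_pos: [464.9, -200.4, 83.2]
tcp_rot: [0.78, 0.625, -0.001, 0.0]
contact_force: [0.6, 0.2, -1.2]
opening: 9.2
grip_force: 30.0
```

{"fn": "play_rows", "kwargs": {"deltas": [{"gripper":1,"translation":[-0.0043,-0.0195,0],"turn":0},{"gripper":1,"translation":[-0.0043,-0.0195,0],"turn":0},{"gripper":1,"translation":[-0.0043,-0.0195,0],"turn":0},{"gripper":1,"translation":[-0.0043,-0.0195,0],"turn":0},{"gripper":1,"translation":[-0.0043,-0.0195,0],"turn":0},{"gripper":1,"translation":[-0.0043,-0.0195,0],"turn":0},{"gripper":1,"translation":[-0.0022,-0.0098,0],"turn":0},{"gripper":1,"translation":[0,0,0],"turn":0}]}}

```text
time_s: 10.85
eef_pos: [437.7, -325.6, 83.5]
tcp_rot: [0.78, 0.626, 0.0, 0.0]
contact_force: [0.4, 0.3, 1.0]
opening: 9.4
grip_force: 30.0
```

```bash
python3 - <<'E'
from cell import ctrl
import cv2,numpy as np
a=cv2.resize(ctrl.read_camera("scene")[130:330,258:520],None,fx=2.0,fy=2.0,interpolation=cv2.INTER_CUBIC)
b=cv2.resize(ctrl.read_camera("side")[130:330,225:360],None,fx=2.0,fy=2.0,interpolation=cv2.INTER_CUBIC)
cv2.imwrite("pics/s4.png",np.hstack([a,b]))
o=ctrl.get_obs();print(o["contact_force"],o["grip_force"],o["eef_pos"])
E
```

```text
[ 0.34824726 -0.324513    0.33339322] 29.99891955871135 [ 438.11570216 -324.47634115   83.52232351]
```

View pics/s4.png

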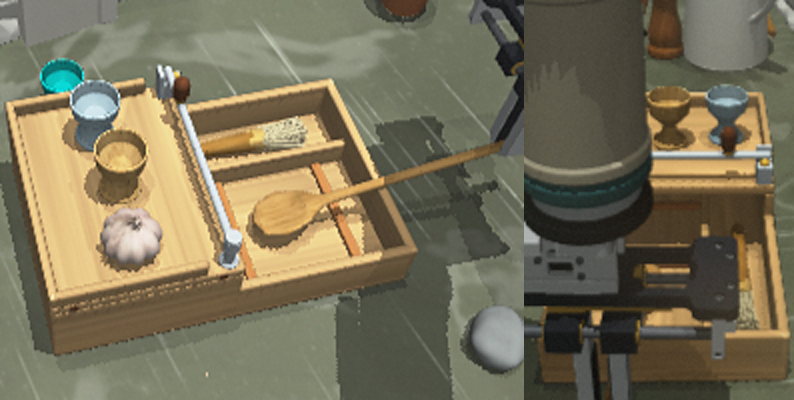

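The bowl at (280,215) is fully out past the shelf edge and the handle clears the end wall. The keeper is latched and the cups and garlic are in place, so I'll lift.

{"fn": "play_rows", "kwargs": {"deltas": [{"gripper":1,"translation":[0,0,0.012],"turn":0},{"gripper":1,"translation":[0,0,0.025],"turn":0},{"gripper":1,"translation":[0,-0.005,0.03],"turn":0},{"gripper":1,"translation":[0,-0.01,0.03],"turn":0},{"gripper":1,"translation":[0,-0.01,0.03],"turn":0},{"gripper":1,"translation":[0,-0.01,0.03],"turn":0},{"gripper":1,"translation":[0,-0.005,0.025],"turn":0},{"gripper":1,"translation":[0,0,0.012],"turn":0},{"gripper":1,"translation":[0,0,0],"turn":0},{"gripper":1,"translation":[0,0,0],"turn":0}]}}

```text
time_s: 12.2
eef_pos: [437.3, -364.2, 276.5]
tcp_rot: [0.779, 0.627, -0.0, -0.001]
contact_force: [0.2, -0.2, 0.1]
opening: 9.4
grip_force: 30.0
```

```bash
python3 - <<'E'
from cell import ctrl
import cv2,numpy as np
a=cv2.resize(ctrl.read_camera("scene")[100:330,240:580],None,fx=2.0,fy=2.0,interpolation=cv2.INTER_CUBIC)
cv2.imwrite("pics/s5.png",a)
o=ctrl.get_obs();print(o["contact_force"],o["grip_force"],o["eef_pos"])
E
```

```text
[ 0.09237105 -0.24390851 -0.7199896 ] 29.999088544864208 [ 437.30357507 -364.31293983  276.43409875]
```

View pics/s5.png

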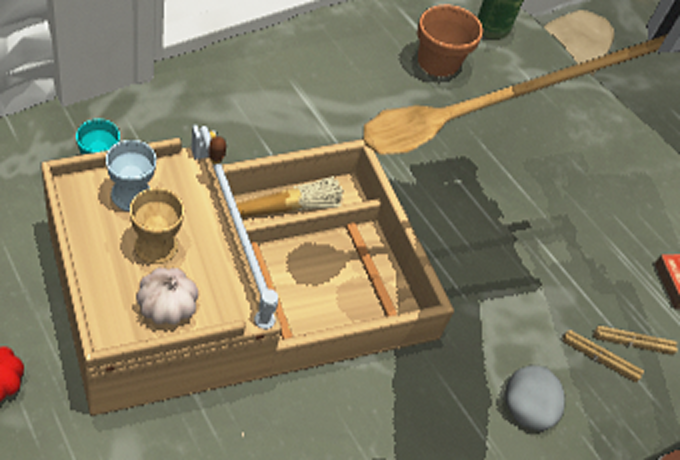

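The spoon is held high, with its bowl tip at (370,135), beyond the shelf edge. The keeper is shut and the cups and garlic are standing, so I'm handing in.

```bash
python3 -c "
from cell import ctrl
print(ctrl.hand_in())"
```

```text
the job is handed in; nothing more can be done
None
```

I handed the job in at about 12 s: the keeper clicked shut, and the spoon came out without noticeable wrist force and is held still, its lower end an estimated 210 mm up and past the shelf on the open side. The cups and garlic are standing in place in the last picture, but the hand-in returned no verdict.

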